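# Clamp the culture jar shut with the extension bar

### The job

Clamp the culture jar shut: take the square steel extension bar out of its holder, slip its open lower end over the stub of the clamp's lever and press it home until it seats firmly, then use it to throw the lever over its dead point until the lever rests at its far stop. Press and lever gently, feeling for the seat and the stop rather than forcing them, and keep the gripper off the lever itself. Finally draw the bar off, stand it back in its holder, and leave everything else on the bench where it is.

Things in the scene. Friction and masses are not known exactly. Their poses are not given: they have to be found in the camera images.
- bar_mid (a point): Centre (half-way up, on the axis) of the extension bar: square steel tube, 22 x 22 mm outside, 150 mm long, about 270 g, upright in the holder at the start, its foot 10 mm above the bench. z runs up the bar, x and y square to its faces; its yaw is the holder's. The top 88 mm are solid: grip there across two opposite faces, best 30 mm above this centre.
- bar_mouth (a point): Centre of the bar's open foot, 75 mm below bar_mid, same axes. A square socket 15 x 15 mm goes up from it to an adjustable stop plug 36 to 48 mm up; where exactly differs each time and cannot be seen, only felt when the stub's tip meets it.
- holder_mouth (a point): Centre of the top face of the bar's holder: fixed grey plastic block 64 x 64 x 60 mm with a square hole 33 x 33 mm (6 mm chamfer), 50 mm deep, floor 10 mm above the bench. z up, x and y square to the hole's sides. The holder and the white tube rack (70 x 100 mm, 76 mm tall) may have changed places.
- clamp_pivot (a point): The lever's pivot, on the middle of the bridge over the jar, 118 mm above the bench. z up; y is the pivot's axis; x points the way the lever is thrown (away from the robot, turned by the stand's yaw). Two bracket cheeks reach 20 mm above the pivot and 14 mm to each side along x.
- stub_tip (a point): Centre of the free tip of the lever's stub, 75 mm from the pivot. z runs from the pivot out along the stub, y along the pivot's axis. The stub is a round steel pin 12.5 mm thick, clear of other parts from 24 mm off the pivot outward; its last 7 mm taper to 8 mm. It has 2.5 mm of play in the bar's socket.
- lever (a joint): Lever angle, rad. 0: open, at the near stop, stub leaning 0.50 from upright towards the robot (-x of clamp_pivot). It grows as the stub swings over towards +x. Dead point 0.55, far stop 0.75 (clamped, 0.25 beyond upright). A spring pushes it away from the dead point: 1.3 N m back towards open at the start, less on the way up; past the dead point it drives on to the far stop and stays.
- bar: The extension bar as a whole; its origin is at bar_mouth.
- clamp_stand: The fixed clamp stand; origin on the bench under clamp_pivot, same axes. Base plate 170 x 170 mm, 96 mm wide clear jar with a grey lid, and over it an aluminium bridge on two posts, 164 mm long along y, 34 mm along x, its top 102 mm above the bench (posts' nuts 108 mm).
- dishes_a: tall stack of culture dishes, 90 mm wide, 60 mm tall; a bystander, origin at the centre of its underside
- dishes_b: short stack of culture dishes, 90 mm wide, 30 mm tall; a bystander, origin at the centre of its underside
- tip_box: tip box, grey plastic, 85 x 120 x 55 mm; a bystander, origin at the centre of its underside
- media_bottle: media bottle, 60 mm wide, 130 mm tall; a bystander, origin at the centre of its underside
- marker: marker, black, 120 mm long, 12 mm thick, lying; a bystander, origin under its middle
- beaker: beaker, glass, 70 mm wide, 75 mm tall; a bystander, origin at the centre of its underside
There are look-alikes about, which are no part of the job. Of the things shaped like the bar, the bare steel one is meant.

How it is judged:
By the outcome, as a careful person would: the job done as asked, in the order asked, and still so for the second after the job is handed in, with the robot touching nothing.
It also fails if it takes over 72 s, if anything falls off the work surface, if the arm or the gripper's body presses on something with over 40 N, if the wrist force passes 120 N, or if a joint passes its speed limit or range.

### The arm

A 7-joint arm with a two-finger parallel gripper is mounted at the origin on the work surface. World frame = base frame: x ahead of the robot, y to its left, z up, the work surface at z = 0. Lengths are in mm, angles in rad, forces in N, time in s.
With the tool pointing down it reaches from about 400 to 875 mm from the base axis. Payload 4.4 kg.
Tool frame: the origin (TCP) lies at the very end of the fingers, on their centre line; the grasp point (between the pads) lies 19 mm behind it; z points along the fingers, y is the line along which they close (so a half turn about z gives the same grasp; the last joint's range is limited). The gripper opens to 85 mm and grips with 20 to 120 N. Pads are 22 mm wide; open, the fingers measure 114 mm over their backs; the gripper's body (76 mm by 85 mm) begins 54 mm behind the grasp point. The pads swing forward as they close: fully open they stand 13 mm farther back than shut.
Start: joints at [-1.351, 0.628, 0.038, 1.517, -0.027, 0.996, -0.02], TCP at [183.226, 623.656, 205.913] pointing down, gripper open.
Joint ranges: [-3.06, 3.06], [-0.37, 2.12], [-1.25, 1.32], [0.18, 2.47], [-1.1, 4.24], [0.23, 1.98], [-2.94, 2.94]. Speed limits (rad/s): [2.57, 2.57, 3.14, 3.14, 3.14, 3.14, 3.14].

### API

Orientations are given as [roll, pitch, yaw] about the fixed x, y, z axes, in that order (R = Rz(yaw) Ry(pitch) Rx(roll)).
In Python, from cell import read_state, get_image, camera_info, finish_job gives the robot as it stands.
- The arm moves only by the tool play_rows, never from a script. Its argument "deltas" is one flat list of numbers, 7 for each row, row after row: the shift along the tool's x, y, z in mm, then the turn, a rotation vector about the tool's x, y, z in rad, then the opening, from 0 (shut) to 1 (fully open). In form: [dx, dy, dz, ax, ay, az, grip, dx, dy, dz, ax, ay, az, grip, ...]. A call has 1 to 10 rows; each row is the pose to reach, as a shift and turn from the pose commanded when the call began, along the tool's axes at that moment; what a row does not reach only later rows make up. A row lasts 1/8 s, in which the tool goes at most 62.5 mm and 10.7 degrees, less where a joint would pass 70% of its speed; a pose out of reach is approached as far as the arm can. A call with a gripper value outside its range is refused whole. The fingers move at their own pace and stop on an object; the grip force is fixed at half the most. Time passes only in rows, so rows that repeat a pose let the fingers close. It gives the time, the measured TCP pose, the force, the opening and the grip force at its end, in the units of the state.
- read_state(): the state, without advancing time (a new reading comes with each control period).
- get_image(name): name is "scene" or "top"; returns the picture (480x640x3 uint8, red, green, blue); there is no depth.
- camera_info(name): a dict with "fx", "fy", "cx", "cy" (pixels), "T" (4x4, takes a point from camera to world coordinates). Camera axes: x right, y down, z forward; pixel columns grow to the right and rows downward; lengths in mm; the calibration is good to about 2 mm. A picture is of the moment at which its call begins. camera_info takes no time and is no camera call.
- finish_job(): hands the job in; it is judged then, once.
The state is a dict: "clock": time; "qpos": joint angles; "qd": joint speeds; "tau": joint torques, N m; "eef_pos": TCP position; "tool_rot": TCP orientation; "force": force on the tool from outside, world axes, zero at the start; "torque": the same for the moment, N m; "width": finger opening in mm; "gripper_force": force on a finger pad.
Only numpy, scipy, OpenCV 4.12 (cv2) and the standard library are available. Lean on these libraries where they do the work, as an engineer would, in place of code of your own. Each camera call takes 0.05 s, during which the arm holds its last target. There are 200 camera calls.

## Working session

There is one attempt and no reset: what is moved stays moved. The work goes in short steps, Python scripts to look and compute and a tool call to move; the robot and the scene stay as the last step left them, time stands still between calls to the robot, and variables do not carry over. Pictures are saved under pics/ and viewed, at most 10 in all, crops included, and the job is handed in when it is done.

Besides the shell and the picture viewer there is one more tool, called as name(argument=value, ...), one argument or row to a line, values as JSON. play_rows: Moves the arm, as the interface text tells. Its arguments: {"type":"object","properties":{"deltas":{"type":"array"}},"required":["deltas"]}

```bash
mkdir -p pics; ls
python3 - <<'E'
from cell import *
import cv2
print(read_state())
for n in("scene","top"):
    im=get_image(n); cv2.imwrite(f"pics/{n}0.png",im[:,:,::-1]); c=camera_info(n); print(n,c)
E
```

```text
pics
{'clock': 0.0, 'qpos': array([-1.35082632,  0.62936273,  0.03841759,  1.51838606, -0.02700357,
        0.9962948 , -0.01995972]), 'qd': array([-1.10503543e-04, -4.20972837e-04, -5.44254261e-05, -5.32429005e-04,
        5.90696648e-04,  2.23774991e-03,  1.16311020e-03]), 'tau': array([-1.18629054e-03, -5.63394535e+01,  1.22606747e+00, -1.93450713e+01,
        1.10399182e-02,  1.03957934e-02, -1.98536287e-05]), 'eef_pos': array([182.99770435, 622.99378764, 204.9721621 ]), 'tool_rot': array([-3.13965895e+00,  9.41677048e-06,  2.85588030e+00]), 'force': array([ 1.01672574, -0.54508615, -0.01027631]), 'torque': array([-0.0248766,  0.0379523, -0.0010175]), 'gripper_force': 0.0, 'width': 85.363416120366}
scene {'fx': 559.5110483852067, 'fy': 559.5110483852067, 'cx': 318.259477652766, 'cy': 233.33479403027124, 'T': array([[ 5.10232670e-01,  5.77580430e-01, -6.37231095e-01,
         1.43126366e+03],
       [ 8.59817374e-01, -3.25852040e-01,  3.93108803e-01,
        -5.28830026e+02],
       [ 1.94088998e-02, -7.48479321e-01, -6.62874045e-01,
         1.01755316e+03],
       [ 0.00000000e+00,  0.00000000e+00,  0.00000000e+00,
         1.00000000e+00]])}
top {'fx': 544.2074400403279, 'fy': 544.2074400403279, 'cx': 320.8561137389528, 'cy': 249.28162329357852, 'T': array([[ 1.19549092e-02, -9.91554434e-01,  1.29139010e-01,
         4.49769253e+02],
       [-9.99802935e-01, -9.80636665e-03,  1.72605236e-02,
        -1.36319584e+00],
       [-1.58483642e-02, -1.29319909e-01, -9.91476268e-01,
         1.33083548e+03],
       [ 0.00000000e+00,  0.00000000e+00,  0.00000000e+00,
         1.00000000e+00]])}
```

View pics/scene0.png

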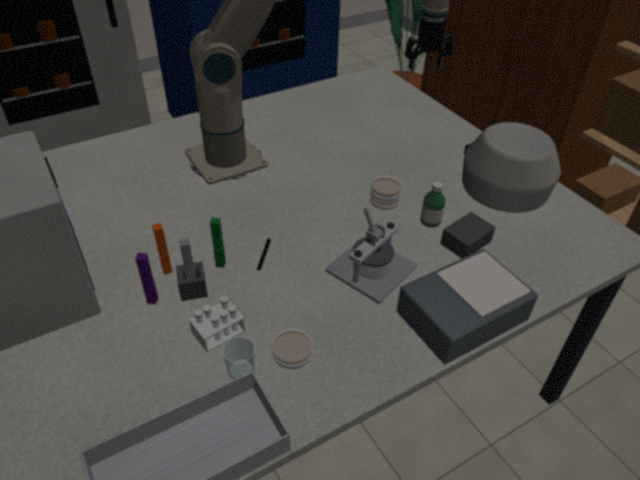

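View pics/top0.png

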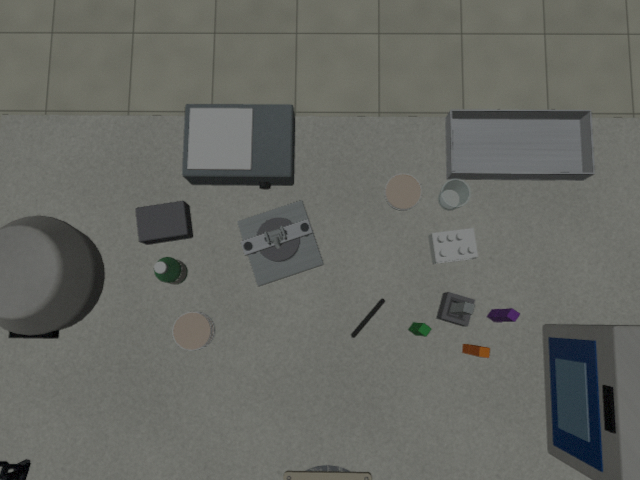

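The scene view shows four upright bars. Orange (163,250), green (217,243) and purple (147,278) are coloured and stand free. The bare steel one is in the grey holder at (187,255), and at (462,309) in the top view, so it is the one that fits. The clamp is at (375,245) in scene and (278,238) in top. I'll confirm both in one enlarged crop.

Run:
```python
import cv2,numpy as np
t=cv2.imread('pics/top0.png');s=cv2.imread('pics/scene0.png')
def c(im,x,y,w,h,k): return cv2.resize(im[y:y+h,x:x+w],(w*k,h*k),interpolation=cv2.INTER_CUBIC)
# each 400x300
A=c(t,420,270,80,60,5);B=c(t,230,195,100,75,4);C=c(s,150,210,100,75,4);D=c(s,325,200,100,75,4)
m=np.vstack([np.hstack([A,B]),np.hstack([C,D])])
cv2.imwrite('pics/m1.png',cv2.convertScaleAbs(m,alpha=1.5))
```

```text
(no output)
```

View pics/m1.png

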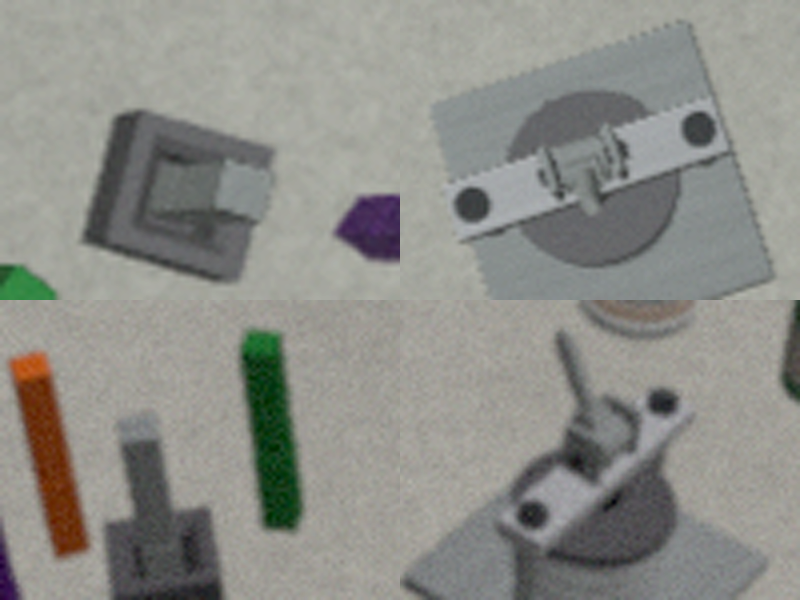

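The crop confirms it. The bare steel bar stands in the holder, with its top at about (469,308) in top and (185,242) in scene. The lever stub leans towards the robot, with nuts at (248,246) and (304,227) and its tip at about (278,247) in top. Next I triangulate.

```bash
cat > h.py <<'E'
import numpy as np
from cell import *
from scipy.spatial.transform import Rotation as R
CI={n:camera_info(n) for n in("top","scene")}
def ray(n,p):
    c=CI[n];d=c['T'][:3,:3]@np.array([(p[0]-c['cx'])/c['fx'],(p[1]-c['cy'])/c['fy'],1]);return c['T'][:3,3],d
def atz(n,p,z):
    o,d=ray(n,p);return o+d*(z-o[2])/d[2]
def proj(n,X):
    c=CI[n];q=c['T'][:3,:3].T@(np.array(X,float)-c['T'][:3,3]);return np.array([c['fx']*q[0]/q[2]+c['cx'],c['fy']*q[1]/q[2]+c['cy']])
E
python3 - <<'E'
from h import *
np.set_printoptions(precision=1,suppress=True)
f=lambda x,y,ox,oy,k:((x+.5)/k-.5+ox,(y+.5)/k-.5+oy)
A=lambda x,y:f(x,y,420,270,5);B=lambda x,y:f(x-400,y,230,195,4);C=lambda x,y:f(x,y-300,150,210,4);D=lambda x,y:f(x-400,y-300,325,200,4)
print('bartop',atz('top',A(244,190),160),atz('scene',C(139,427),160))
h=[atz('top',A(*p),60) for p in[(140,110),(275,149),(240,282)]]
print('holder',h,(h[0]+h[2])/2, [np.linalg.norm(h[i]-h[i+1]) for i in(0,1)],[np.arctan2(*(h[i+1]-h[i])[1::-1]) for i in(0,1)])
n=[atz('top',B(472,204),108),atz('top',B(698,130),108)];m=[atz('scene',D(532,515),108),atz('scene',D(663,403),108)]
print('nuts',n,m,np.mean(n,0),np.mean(m,0),n[0]-n[1],m[0]-m[1])
for q in(n,m):
    d=q[0]-q[1];print('yaw',np.arctan2(-d[0],d[1]))
print('tip',atz('top',B(593,209),180),atz('scene',D(561,336),184))
bp=[(433,103),(688,22),(773,275)]
b=[atz('top',B(*p),0) for p in bp];print('base',b,(b[0]+b[2])/2)
E
```

```text
bartop [ 480.1 -296.9  160. ] [ 481.7 -297.9  160. ]
holder [array([ 519.1, -274.9,   60. ]), array([ 501.7, -336.9,   60. ]), array([ 440.5, -319.3,   60. ])] [ 479.8 -297.1   60. ] [np.float64(64.38962077083143), np.float64(63.711113766989634)] [np.float64(-1.8436779660904856), np.float64(2.8626644664090675)]
nuts [array([615.8, 186.5, 108. ]), array([659.6,  58.7, 108. ])] [array([664. ,  55.1, 108. ]), array([619.8, 183.1, 108. ])] [637.7 122.6 108. ] [641.9 119.1 108. ] [-43.8 127.8   0. ] [  44.2 -128.    -0. ]
yaw 0.3302315978768358
yaw -2.808822651637039
tip [603.9 110.6 180. ] [608.3 106.9 184. ]
base [array([693.6, 229.3,   0. ]), array([746.4,  71.3,   0. ]), array([588.2,  16.4,   0. ])] [640.9 122.9   0. ]
```

play_rows(
  deltas=[-20, -14, -3, 0, 0, 0.04, 0.6, -60, -42, -10, 0, 0, 0.12, 0.6, -105, -74, -15, 0, 0, 0.21, 0.6, -150, -105, -20, 0, 0, 0.3, 0.6, -195, -137, -25, 0, 0, 0.39, 0.6, -240, -169, -30, 0, 0, 0.48, 0.6, -285, -200, -35, 0, 0, 0.57, 0.6, -330, -232, -35, 0, 0, 0.66, 0.6, -365, -257, -35, 0, 0, 0.74, 0.6, -390, -274, -35, 0, 0, 0.78, 0.6],
)

```text
clock: 1.35
eef_pos: [481.2, 248.4, 240.7]
tool_rot: [-3.141, 0.001, 2.072]
force: [-0.1, 0.5, 0.0]
width: 51.3
gripper_force: 0.0
```

```bash
cat >> h.py <<'E'
def st():
    s=read_state();M=R.from_euler('xyz',s['tool_rot']).as_matrix()
    print('t',round(s['clock'],2),'p',s['eef_pos'].round(1),'rot',s['tool_rot'].round(3),'F',s['force'].round(1),'w',round(float(s['width']),1),'g',round(float(s['gripper_force']),1),'q',s['qpos'].round(2));return s,M
def go(s,M,P,Rt):
    "delta from pose (measured) to world TCP P, rotation matrix Rt"
    print('d',(M.T@(np.array(P)-s['eef_pos'])).round(1),(R.from_matrix(M.T@Rt)).as_rotvec().round(3))
def tool(axis_up,yang):
    "tool z = -axis_up, tool y nearest world heading yang"
    z=-np.array(axis_up)/np.linalg.norm(axis_up);y=np.array([np.cos(yang),np.sin(yang),0]);y=y-z*(y@z);y/=np.linalg.norm(y);return np.c_[np.cross(y,z),y,z]
E
python3 - <<'E'
from h import *
s,M=st(); go(s,M,[480.3,-297.3,240],tool([0,0,1],-.276))
E
```

```text
t 1.35 p [481.2 248.4 240.7] rot [-3.141e+00  1.000e-03  2.072e+00] F [-0.1  0.5  0. ] w 51.3 g 0.0 q [-0.73  0.45  0.29  1.78 -0.15  0.94  0.13]
d [-478.3 -262.9    1.2] [-0.     0.001  0.777]
```

play_rows(
  deltas=[-20, -11, 0, 0, 0, 0.03, 0.6, -65, -36, 0, 0, 0, 0.1, 0.6, -117, -64, 0, 0, 0, 0.18, 0.6, -170, -93, 0, 0, 0, 0.27, 0.6, -223, -122, 0, 0, 0, 0.36, 0.6, -276, -151, 0, 0, 0, 0.45, 0.6, -329, -180, 0, 0, 0, 0.54, 0.6, -382, -209, 0, 0, 0, 0.63, 0.6, -435, -239, 0, 0, 0, 0.72, 0.6, -478, -263, 0, 0, 0, 0.777, 0.6],
)

```text
clock: 2.6
eef_pos: [480.2, -296.0, 240.7]
tool_rot: [-3.141, -0.001, 1.296]
force: [0.6, -0.0, 0.4]
width: 51.2
gripper_force: 0.0
```

play_rows(
  deltas=[0, 0, 0, 0, 0, 0, 0.6, 0, 0, 0, 0, 0, 0, 0.6],
)

```text
clock: 2.85
eef_pos: [480.8, -293.0, 240.4]
tool_rot: [-3.14, -0.002, 1.3]
force: [-0.4, -0.4, 0.1]
width: 51.4
gripper_force: 0.0
```

Run:
```python
from h import *
import cv2
s,M=st(); go(s,M,[480.3,-297.3,96],tool([0,0,1],-.276))
t=get_image('top');q=get_image('scene')
c=lambda im,x,y:cv2.resize(im[y:y+100,x:x+133],(400,300),interpolation=cv2.INTER_CUBIC)
m=np.hstack([c(t,400,250),c(q,130,180)])[:,:,::-1]
cv2.imwrite('pics/m2.png',cv2.convertScaleAbs(m,alpha=1.5))
```

```text
t 2.85 p [ 480.8 -293.   240.4] rot [-3.14e+00 -2.00e-03  1.30e+00] F [-0.4 -0.4  0.1] w 51.4 g 0.0 q [ 0.14  0.52  0.55  1.73 -0.32  0.99  0.54]
d [ -4.5   0.9 144.4] [-0.002 -0.002  0.005]
```

View pics/m2.png

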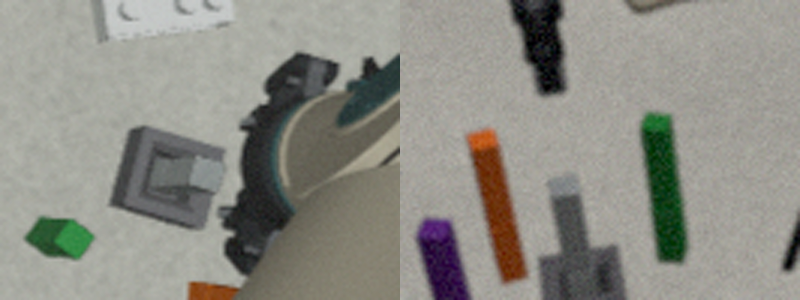

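Both views show the gripper over the holder at (480,-297), with clear room between the orange, green and purple bars. The steel bar stands upright in the hole, so I descend and grip.

play_rows(
  deltas=[-4.5, 1.3, 15, 0, 0, 0.005, 0.6, -4.5, 1.3, 50, 0, 0, 0.005, 0.6, -4.5, 1.3, 85, 0, 0, 0.005, 0.6, -4.5, 1.3, 115, 0, 0, 0.005, 0.6, -4.5, 1.3, 135, 0, 0, 0.005, 0.6, -4.5, 1.3, 144, 0, 0, 0.005, 0.6, -4.5, 1.3, 144, 0, 0, 0.005, 0.6],
)

```text
clock: 3.82
eef_pos: [481.0, -299.0, 96.3]
tool_rot: [-3.14, -0.0, 1.294]
force: [0.5, 0.4, 1.1]
width: 51.4
gripper_force: 0.0
```

play_rows(
  deltas=[0, 0, 0, 0, 0, 0, 0.3, 0, 0, 0, 0, 0, 0, 0.2, 0, 0, 0, 0, 0, 0, 0.1, 0, 0, 0, 0, 0, 0, 0, 0, 0, 0, 0, 0, 0, 0, 0, 0, 0, 0, 0, 0, 0],
)

```text
clock: 4.58
eef_pos: [481.9, -299.9, 97.8]
tool_rot: [3.14, 0.0, 1.294]
force: [0.3, 0.7, 6.6]
width: 21.0
gripper_force: 59.5
```

Run:
```python
from h import *
st()
```

```text
t 4.58 p [ 481.9 -299.9   97.8] rot [3.14  0.    1.294] F [0.3 0.7 6.6] w 21.0 g 59.5 q [ 0.23  0.7   0.44  1.86 -0.45  0.68  0.66]
```

play_rows(
  deltas=[0, 0, -6, 0, 0, 0, 0, 0, 0, -20, 0, 0, 0, 0, 0, 0, -45, 0, 0, 0, 0, 0, 0, -75, 0, 0, 0, 0, 0, 0, -105, 0, 0, 0, 0, 0, 0, -135, 0, 0, 0, 0, 0, 0, -165, 0, 0, 0, 0, 0, 0, -185, 0, 0, 0, 0, 0, 0, -195, 0, 0, 0, 0, 0, 0, -195, 0, 0, 0, 0],
)

```text
clock: 5.82
eef_pos: [481.3, -299.5, 292.3]
tool_rot: [3.141, 0.0, 1.294]
force: [0.5, -0.3, -3.4]
width: 21.4
gripper_force: 59.0
```

```bash
cat >> h.py <<'E'
PIV=np.array([639.8,120.9,118.]);CY=0.33
def u(th): # lever axis at lever angle th
    a=th-.5; return np.array([np.sin(a)*np.cos(CY),np.sin(a)*np.sin(CY),np.cos(a)])
E
python3 - <<'E'
from h import *
s,M=st(); P=PIV+200*u(0); print(P); go(s,M,P,tool(u(0),CY)); go(s,M,[560,0,300],tool([0,0,1],CY))
E
```

```text
t 5.83 p [ 481.3 -299.5  292.3] rot [3.141 0.    1.294] F [ 0.5 -0.3 -3.4] w 21.4 g 59.0 q [ 0.13  0.47  0.58  1.65 -0.28  1.11  0.51]
[549.08862798  89.82909932 293.51651238]
d [393.  -41.2  -1.2] [-0.484  0.152 -0.594]
d [309.6  -6.2  -7.7] [ 0.001  0.    -0.607]
```

play_rows(
  deltas=[15, -1, -2, -0.03, 0.01, -0.04, 0, 50, -5, -5, -0.1, 0.03, -0.12, 0, 95, -10, -5, -0.17, 0.05, -0.2, 0, 140, -15, -5, -0.24, 0.07, -0.29, 0, 190, -20, -5, -0.31, 0.09, -0.38, 0, 240, -25, -5, -0.38, 0.12, -0.47, 0, 290, -30, -5, -0.44, 0.14, -0.54, 0, 335, -35, -4, -0.484, 0.152, -0.594, 0, 375, -39, -2, -0.484, 0.152, -0.594, 0, 393, -41, -1, -0.484, 0.152, -0.594, 0],
)

```text
clock: 7.08
eef_pos: [547.1, 93.1, 291.7]
tool_rot: [2.644, -0.001, 1.906]
force: [-0.3, -0.1, -4.0]
width: 21.3
gripper_force: 59.3
```

play_rows(
  deltas=[0, 0, 0, 0, 0, 0, 0, 0, 0, 0, 0, 0, 0, 0],
)

```text
clock: 7.32
eef_pos: [548.4, 89.1, 292.4]
tool_rot: [2.643, -0.0, 1.901]
force: [-0.5, -0.3, -3.0]
width: 21.6
gripper_force: 59.3
```

Run:
```python
from h import *
import cv2
s,M=st(); P=PIV+200*u(0); go(s,M,P,tool(u(0),CY))
t=get_image('top');q=get_image('scene')
cv2.imwrite('pics/t3.png',t[:,:,::-1]);cv2.imwrite('pics/s3.png',q[:,:,::-1])
c=lambda im,x,y:cv2.resize(im[y:y+100,x:x+80],(400,500),interpolation=cv2.INTER_CUBIC)
m=np.hstack([c(t,245,190),c(q,325,165)])[:,:,::-1]
cv2.imwrite('pics/m3.png',cv2.convertScaleAbs(m,alpha=1.6))
```

```text
t 7.33 p [548.4  89.1 292.4] rot [ 2.643 -0.     1.901] F [-0.5 -0.3 -3. ] w 21.6 g 59.3 q [-0.36  0.19  0.25  2.15 -0.43  0.34  0.57]
d [ 0.4  1.3 -0.6] [-0.002 -0.    -0.   ]
```

View pics/m3.png

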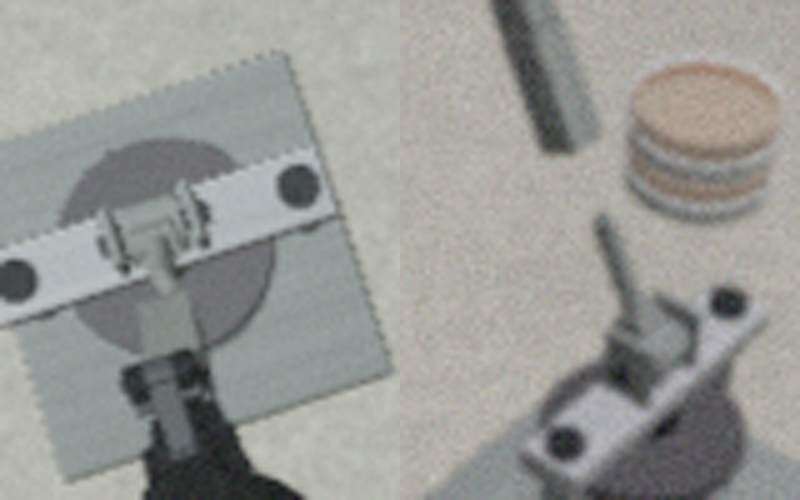

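The top crop shows the bar's foot at about (168,295), in line with the stub tip at (166,288). The scene crop has the mouth centre at about (574,142), pointing at the stub tip (602,217) to within about 0.5 px. I'll check this with one overlay of the model.

Run:
```python
from h import *
import cv2
s,M=st(); L=87.5
def ov(n,f,x,y,k=9,w=44,h=66):
    im=cv2.convertScaleAbs(cv2.imread(f),alpha=1.6)[y:y+h,x:x+w];im=cv2.resize(im,(w*k,h*k),interpolation=cv2.INTER_CUBIC)
    P=lambda X:tuple(int(round(v)) for v in ((proj(n,X)-[x,y]+.5)*k-.5))
    m=s['eef_pos']+M[:,2]*L
    C=[m+M[:,0]*a*11+M[:,1]*b*11 for a,b in((1,1),(1,-1),(-1,-1),(-1,1))]
    for i in range(4):
        cv2.line(im,P(C[i]),P(C[(i+1)%4]),(0,255,0),1);cv2.line(im,P(C[i]),P(C[i]-M[:,2]*40),(0,255,0),1)
    cv2.line(im,P(m),P(m-M[:,2]*40),(0,255,255),1)
    cv2.line(im,P(PIV+30*u(0)),P(PIV+75*u(0)),(0,0,255),1); cv2.circle(im,P(PIV+75*u(0)),3,(0,0,255),1)
    return im
cv2.imwrite('pics/m4.png',np.hstack([ov('top','pics/t3.png',256,218),ov('scene','pics/s3.png',340,170)]))
```

```text
t 7.42 p [548.9  88.5 292.7] rot [ 2.642 -0.     1.899] F [ 0.1  0.1 -2.3] w 20.7 g 59.3 q [-0.36  0.19  0.25  2.15 -0.43  0.34  0.57]
```

View pics/m4.png

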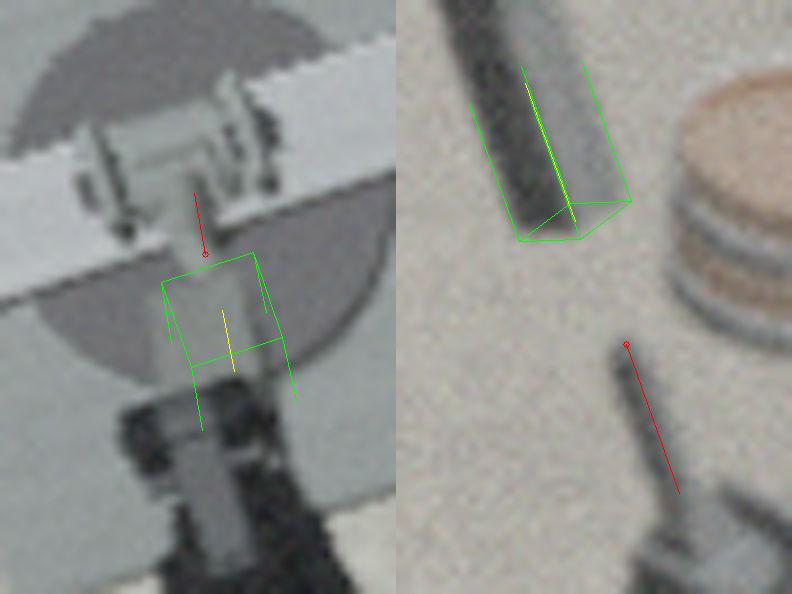

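The overlay shows the bar and the stub both sitting a little left of the model: about 0.8 px each in scene, and about 1 to 2 px in top. Their relative misalignment is roughly 1–2 mm. I'll check the top-view edges numerically.

Run:
```python
from h import *
import cv2
ims=np.mean([get_image('top').astype(float).mean(2) for _ in range(8)],0)
sc=np.mean([get_image('scene').astype(float).mean(2) for _ in range(8)],0)
print('top cols 268..290')
for r in range(238,260): print(r,ims[r,268:291].astype(int))
print('scene cols 385..');
for r in (180,184,188,192,194,196,198): print(r,sc[r,385:417].astype(int))
print('stub cols 402..')
for r in (208,210,213,216,219,222): print(r,sc[r,402:422].astype(int))
s,M=st();m=s['eef_pos']+M[:,2]*87.5
C=[m+M[:,0]*a*11+M[:,1]*b*11 for a,b in((1,1),(1,-1),(-1,-1),(-1,1))]
for n in('top','scene'):
  print(n,'mouth',proj(n,m).round(1),[proj(n,c).round(1) for c in C],'+20up',[proj(n,c-20*M[:,2]).round(1) for c in C],'tip',proj(n,PIV+75*u(0)).round(1),'45',proj(n,PIV+45*u(0)).round(1))
```

```text
top cols 268..290
238 [ 68  60  87  95  94  92  92  90  81  69  59  83  74  70  64  93  79  50
  46  99 115 116 114]
239 [ 79  48  81  88  91  88  91  91  82  69  56  76  85  72  70  91  96  75
  73 102 113 109  99]
240 [ 87  59  78  84  86  82  88  91  84  72  59  62  84  90  97 111 114 104
 104 100  90  73  58]
241 [ 95  66  53  67  75  79  88  91  86  74  60  62  83 107 114 110 101  90
  74  59  61  63  68]
242 [ 90  66  64  78  70  85  94  92  87  77  62  58  94 100  90  71  58  60
  63  69  71  71  71]
243 [ 73  47  43  88  95 101  93  89  88  79  66  52  55  52  51  60  68  71
  72  70  70  71  70]
244 [102  72  59 102 115 113 102  93  91  87  74  57  41  45  64  71  71  70
  72  70  71  71  71]
245 [116 100  94 105 102  91  75  84  94  94  86  65  51  63  71  71  71  71
  71  70  70  70  70]
246 [109 102  93  74  58  60  63  81  93  95  94  81  68  69  71  71  71  71
  71  70  70  70  70]
247 [74 59 61 63 67 70 71 73 86 93 93 85 76 76 74 71 70 72 71 70 70 71 70]
248 [64 68 70 71 70 71 70 67 76 88 88 85 84 84 78 72 70 70 70 71 70 70 71]
249 [70 71 71 70 70 73 73 75 78 81 83 85 
[... 2220 characters left out ...]
5 107 107 107 108 109 109 109 110 109 108 110 110 104
  89  63]
t 8.22 p [549.3  89.8 292.9] rot [ 2.642 -0.     1.901] F [ 0.7  0.3 -2.7] w 21.5 g 59.3 q [-0.36  0.19  0.25  2.15 -0.43  0.34  0.57]
top mouth [279.5 251.8] [array([272.8, 248.7]), array([276.1, 258.1]), array([286.2, 254.8]), array([283. , 245.4])] +20up [array([273.3, 252. ]), array([276.7, 261.6]), array([287. , 258.2]), array([283.7, 248.6])] tip [278.4 245.8] 45 [277.5 241.2]
scene mouth [360. 194.] [array([366.3, 191.7]), array([359.4, 192. ]), array([353.8, 196.2]), array([360.6, 196. ])] +20up [array([363.6, 184.1]), array([356.7, 184.4]), array([351. , 188.6]), array([357.9, 188.3])] tip [365.1 207.8] 45 [369.1 218.9]
```

The bar and stub residuals match in the top view: bar (-1.2,+1.3) px, stub (-1.3,+1) px. They are aligned to within about 0.5 mm, so I advance along the tool axis.

play_rows(
  deltas=[0, 0, 6, 0, 0, 0, 0, 0, 0, 15, 0, 0, 0, 0, 0, 0, 24, 0, 0, 0, 0, 0, 0, 31, 0, 0, 0, 0, 0, 0, 36, 0, 0, 0, 0, 0, 0, 40, 0, 0, 0, 0, 0, 0, 44, 0, 0, 0, 0],
)

```text
clock: 9.1
eef_pos: [569.5, 96.6, 254.2]
tool_rot: [2.642, -0.0, 1.901]
force: [0.3, -0.1, -2.3]
width: 21.4
gripper_force: 59.4
```

```bash
cat >> h.py <<'E'
def rep():
    s,M=st();d=s['eef_pos']-PIV;print('along tool -z from pivot',(-d@M[:,2]).round(1),'lat tool xy',(M.T@d)[:2].round(1),'F tool',(M.T@s['force']).round(1),'T tool',(M.T@s['torque']).round(2));return s,M
E
python3 - <<'E'
from h import *
rep()
E
```

```text
t 9.1 p [569.5  96.6 254.2] rot [ 2.642 -0.     1.901] F [ 0.3 -0.1 -2.3] w 21.4 g 59.4 q [-0.3   0.28  0.17  2.16 -0.57  0.25  0.7 ]
along tool -z from pivot 155.2 lat tool xy [-0.1 -0. ] F tool [-0.2 -0.8  2.1] T tool [ 0.82 -0.03 -0.02]
```

No contact force yet, so the stub is inside the mouth. q6 is near its lower limit, so I continue in smaller steps and watch tracking.

play_rows(
  deltas=[0, 0, 4, 0, 0, 0, 0, 0, 0, 8, 0, 0, 0, 0, 0, 0, 11, 0, 0, 0, 0, 0, 0, 14, 0, 0, 0, 0],
)

```text
clock: 9.6
eef_pos: [575.8, 98.9, 241.9]
tool_rot: [2.642, -0.0, 1.901]
force: [0.7, -1.3, -2.6]
width: 21.0
gripper_force: 59.4
```

Run:
```python
from h import *
rep()
```

```text
t 9.6 p [575.8  98.9 241.9] rot [ 2.642 -0.     1.901] F [ 0.7 -1.3 -2.6] w 21.0 g 59.4 q [-0.35  0.31  0.23  2.17 -0.74  0.24  0.87]
along tool -z from pivot 141.2 lat tool xy [-0.1  0. ] F tool [-1.5 -1.1  2.4] T tool [ 0.84  0.   -0.04]
```

play_rows(
  deltas=[0, 0, 3, 0, 0, 0, 0, 0, 0, 6, 0, 0, 0, 0, 0, 0, 9, 0, 0, 0, 0, 0, 0, 11, 0, 0, 0, 0],
)

```text
clock: 10.1
eef_pos: [580.8, 100.6, 232.2]
tool_rot: [2.642, -0.0, 1.901]
force: [0.8, 0.0, -3.0]
width: 21.2
gripper_force: 59.4
```

Run:
```python
from h import *
rep()
```

```text
t 10.1 p [580.8 100.6 232.2] rot [ 2.642 -0.     1.901] F [ 0.8  0.  -3. ] w 21.2 g 59.4 q [-0.38  0.34  0.28  2.17 -0.88  0.24  1.01]
along tool -z from pivot 130.2 lat tool xy [-0. -0.] F tool [-0.2 -0.8  3. ] T tool [0.78 0.04 0.02]
```

play_rows(
  deltas=[0, 0, 1.5, 0, 0, 0, 0, 0, 0, 3, 0, 0, 0, 0, 0, 0, 4.5, 0, 0, 0, 0],
)

```text
clock: 10.48
eef_pos: [582.7, 101.2, 228.4]
tool_rot: [2.642, -0.0, 1.901]
force: [0.0, 0.1, -2.5]
width: 21.6
gripper_force: 59.4
```

Run:
```python
from h import *
rep()
```

```text
t 10.47 p [582.7 101.2 228.4] rot [ 2.642 -0.     1.901] F [ 0.   0.1 -2.5] w 21.6 g 59.4 q [-0.39  0.35  0.29  2.17 -0.94  0.24  1.06]
along tool -z from pivot 125.8 lat tool xy [-0.1 -0.1] F tool [ 0.1 -1.1  2.2] T tool [ 0.81 -0.02  0.02]
```

play_rows(
  deltas=[0, 0, 1.2, 0, 0, 0, 0, 0, 0, 2.4, 0, 0, 0, 0, 0, 0, 3.6, 0, 0, 0, 0],
)

```text
clock: 10.85
eef_pos: [584.4, 101.8, 225.2]
tool_rot: [2.642, -0.0, 1.901]
force: [-0.2, -0.4, -3.1]
width: 21.5
gripper_force: 59.4
```

Run:
```python
from h import *
rep()
```

```text
t 10.85 p [584.4 101.8 225.2] rot [ 2.642 -0.     1.901] F [-0.2 -0.4 -3.1] w 21.5 g 59.4 q [-0.4   0.36  0.3   2.17 -0.98  0.24  1.1 ]
along tool -z from pivot 122.2 lat tool xy [-0.1 -0.1] F tool [-0.3 -1.7  2.6] T tool [ 0.77  0.01 -0.02]
```

play_rows(
  deltas=[0, 0, 1.2, 0, 0, 0, 0, 0, 0, 2.4, 0, 0, 0, 0, 0, 0, 3.2, 0, 0, 0, 0],
)

```text
clock: 11.22
eef_pos: [585.6, 102.2, 222.8]
tool_rot: [2.641, -0.001, 1.901]
force: [-7.5, -2.3, 8.6]
width: 21.2
gripper_force: 61.3
```

Run:
```python
from h import *
rep()
```

```text
t 11.22 p [585.6 102.2 222.8] rot [ 2.641e+00 -1.000e-03  1.901e+00] F [-7.5 -2.3  8.6] w 21.2 g 61.3 q [-0.41  0.36  0.31  2.17 -1.01  0.24  1.14]
along tool -z from pivot 119.5 lat tool xy [-0.1  0. ] F tool [  0.2  -2.8 -11.3] T tool [1.18 0.15 0.03]
```

The stop plug is felt, with about 14 N axial. I press slightly further to seat it firmly.

play_rows(
  deltas=[0, 0, 0.6, 0, 0, 0, 0, 0, 0, 1, 0, 0, 0, 0],
)

```text
clock: 11.48
eef_pos: [585.8, 102.1, 222.7]
tool_rot: [2.641, -0.001, 1.9]
force: [-12.3, -3.2, 14.9]
width: 21.4
gripper_force: 62.2
```

Run:
```python
from h import *
rep()
```

```text
t 11.47 p [585.8 102.1 222.7] rot [ 2.641e+00 -1.000e-03  1.900e+00] F [-12.3  -3.2  14.9] w 21.4 g 62.2 q [-0.41  0.37  0.31  2.17 -1.02  0.24  1.15]
along tool -z from pivot 119.3 lat tool xy [-0.1  0.1] F tool [  1.   -4.  -19.2] T tool [1.5  0.23 0.01]
```

play_rows(
  deltas=[0, 0, 0.7, 0, 0, 0, 0, 0, 0, 1.2, 0, 0, 0, 0, 0, 0, 1.2, 0, 0, 0, 0],
)

```text
clock: 11.85
eef_pos: [586.0, 102.1, 222.5]
tool_rot: [2.64, -0.002, 1.9]
force: [-16.6, -4.1, 21.6]
width: 21.3
gripper_force: 63.6
```

```bash
cat >> h.py <<'E'
def arc(ths,r):
    s,M=rep()
    for th in ths:
        print(th,end=' ');go(s,M,PIV+r*u(th),tool(u(th),CY))
E
python3 - <<'E'
from h import *
arc([0,.1,.2,.3,.4,.5,.6,.7],119.3)
E
```

```text
t 11.85 p [586.  102.1 222.5] rot [ 2.64e+00 -2.00e-03  1.90e+00] F [-16.6  -4.1  21.6] w 21.3 g 63.6 q [-0.41  0.37  0.32  2.17 -1.04  0.24  1.16]
along tool -z from pivot 119.0 lat tool xy [-0.2  0.3] F tool [  1.5  -4.5 -27.2] T tool [1.69 0.39 0.04]
0 d [ 0.4 -0.1 -0.3] [ 0.002 -0.001 -0.002]
0.1 d [ 0.4 11.8  0.3] [ 0.102 -0.001 -0.001]
0.2 d [ 0.4 23.6  2.1] [ 0.202 -0.002 -0.001]
0.3 d [ 0.4 35.2  5.1] [ 0.302 -0.002 -0.001]
0.4 d [ 0.4 46.4  9.2] [ 0.402 -0.002 -0.001]
0.5 d [ 0.4 57.1 14.4] [ 0.502 -0.002 -0.001]
0.6 d [ 0.4 67.2 20.7] [ 0.602 -0.002 -0.001]
0.7 d [ 0.4 76.7 27.9] [ 0.702 -0.002 -0.001]
```

It is seated at about 30 N axial. I ease the press slightly and begin throwing the lever along the arc.

play_rows(
  deltas=[0, 2, -0.6, 0.017, 0, 0, 0, 0, 5, -1.1, 0.042, 0, 0, 0, 0, 10, -0.9, 0.085, 0, 0, 0, 0, 15.4, -0.3, 0.13, 0, 0, 0, 0, 21.3, 0.6, 0.18, 0, 0, 0, 0, 25.9, 1.6, 0.22, 0, 0, 0, 0, 29.4, 2.4, 0.25, 0, 0, 0],
)

```text
clock: 12.72
eef_pos: [609.2, 110.0, 232.8]
tool_rot: [2.898, -0.002, 1.901]
force: [-11.9, -3.6, 11.0]
width: 21.1
gripper_force: 61.7
```

Run:
```python
from h import *
arc([.25,.3,.4,.5,.6,.7],119.3)
```

```text
t 12.72 p [609.2 110.  232.8] rot [ 2.898e+00 -2.000e-03  1.901e+00] F [-11.9  -3.6  11. ] w 21.1 g 61.7 q [-0.68  0.53  0.72  1.85 -0.62  0.74  0.7 ]
along tool -z from pivot 119.2 lat tool xy [-0.1 -3.8] F tool [  0.5  -9.4 -13.7] T tool [2.48 0.25 0.04]
0.25 d [ 0.4  3.1 -0.1] [-0.007 -0.002 -0.001]
0.3 d [0.4 9.  0. ] [ 0.043 -0.002 -0.001]
0.4 d [ 0.4 20.9  1.1] [ 0.143 -0.002 -0.001]
0.5 d [ 0.4 32.6  3.4] [ 0.243 -0.002 -0.   ]
0.6 d [ 0.4 44.   6.9] [ 0.343 -0.002 -0.   ]
0.7 d [ 0.4 55.  11.4] [ 0.443 -0.002 -0.   ]
```

play_rows(
  deltas=[0, 6, 0.1, 0.05, 0, 0, 0, 0, 11.9, 0.6, 0.1, 0, 0, 0, 0, 17.8, 1.3, 0.15, 0, 0, 0, 0, 23.7, 2.4, 0.2, 0, 0, 0, 0, 29.5, 3.7, 0.25, 0, 0, 0, 0, 35.3, 5.3, 0.3, 0, 0, 0],
)

```text
clock: 13.48
eef_pos: [643.9, 122.1, 237.8]
tool_rot: [-3.086, -0.002, 1.9]
force: [-6.2, -1.2, 10.3]
width: 21.0
gripper_force: 60.9
```

Run:
```python
from h import *
arc([.5,.55,.6,.7,.75],119.3)
```

```text
t 13.47 p [643.9 122.1 237.8] rot [-3.086e+00 -2.000e-03  1.900e+00] F [-6.2 -1.2 10.3] w 21.0 g 60.9 q [-0.62  0.75  0.76  1.41 -0.5   1.24  0.52]
along tool -z from pivot 119.8 lat tool xy [-0.1 -2.4] F tool [ 0.9 -6.8 -9.9] T tool [ 2.09  0.27 -0.04]
0.5 d [ 0.2 -4.3  0.7] [-0.056 -0.002 -0.   ]
0.55 d [0.2 1.7 0.5] [-0.006 -0.002 -0.   ]
0.6 d [0.2 7.7 0.6] [ 0.044 -0.002 -0.   ]
0.7 d [ 0.2 19.5  1.7] [ 0.144 -0.002 -0.   ]
0.75 d [ 0.2 25.4  2.8] [ 0.194 -0.002 -0.   ]
```

play_rows(
  deltas=[0, 4, 0.1, 0.034, 0, 0, 0, 0, 8, 0.3, 0.067, 0, 0, 0, 0, 12, 0.6, 0.1, 0, 0, 0, 0, 15, 0.9, 0.125, 0, 0, 0],
)

```text
clock: 13.98
eef_pos: [661.9, 128.5, 236.0]
tool_rot: [-2.97, -0.0, 1.902]
force: [1.3, 0.6, 5.5]
width: 21.3
gripper_force: 60.5
```

Run:
```python
from h import *
arc([.7,.75],119.3)
```

```text
t 13.97 p [661.9 128.5 236. ] rot [-2.97  -0.     1.902] F [1.3 0.6 5.5] w 21.3 g 60.5 q [-0.57  0.85  0.74  1.21 -0.48  1.44  0.46]
along tool -z from pivot 120.3 lat tool xy [-0.   2.9] F tool [ 0.1  0.5 -5.6] T tool [-0.34  0.08  0.  ]
0.7 d [-0.   0.5  1. ] [0.029 0.    0.001]
0.75 d [-0.   6.5  1.3] [0.079 0.    0.001]
```

The force has reversed, so the lever is past its dead point. I follow on slowly to feel for the far stop.

play_rows(
  deltas=[0, 2, 0, 0.02, 0, 0, 0, 0, 4, 0.1, 0.04, 0, 0, 0, 0, 6, 0.2, 0.06, 0, 0, 0, 0, 7, 0.3, 0.075, 0, 0, 0],
)

```text
clock: 14.48
eef_pos: [668.8, 130.9, 234.3]
tool_rot: [-2.897, 0.0, 1.902]
force: [4.5, 1.4, 6.0]
width: 21.5
gripper_force: 60.9
```

Run:
```python
from h import *
arc([.75,.8],119.3)
```

```text
t 14.47 p [668.8 130.9 234.3] rot [-2.897  0.     1.902] F [4.5 1.4 6. ] w 21.5 g 60.9 q [-0.54  0.91  0.73  1.08 -0.47  1.56  0.43]
along tool -z from pivot 120.2 lat tool xy [-0.   1.5] F tool [-0.1  3.1 -7. ] T tool [-1.13  0.12 -0.01]
0.75 d [-0.  -0.9  0.9] [0.005 0.001 0.002]
0.8 d [-0.   5.   1.1] [0.055 0.001 0.002]
```

play_rows(
  deltas=[0, 1.5, 0, 0.012, 0, 0, 0, 0, 3, 0, 0.025, 0, 0, 0, 0, 3, 0, 0.025, 0, 0, 0],
)

```text
clock: 14.85
eef_pos: [670.3, 131.3, 233.8]
tool_rot: [-2.869, -0.0, 1.902]
force: [1.7, 2.0, 8.1]
width: 21.4
gripper_force: 60.9
```

Run:
```python
from h import *
arc([.75,.8],119.3)
```

```text
t 14.85 p [670.3 131.3 233.8] rot [-2.869 -0.     1.902] F [1.7 2.  8.1] w 21.4 g 60.9 q [-0.53  0.93  0.73  1.04 -0.47  1.6   0.42]
along tool -z from pivot 120.2 lat tool xy [-0.  -0.1] F tool [ 1.3  0.  -8.4] T tool [-0.34  0.17 -0.04]
0.75 d [ 0.  -2.6  0.9] [-0.023  0.     0.001]
0.8 d [0.  3.4 0.9] [0.027 0.    0.001]
```

play_rows(
  deltas=[0, 1.2, 0, 0.01, 0, 0, 0, 0, 2.4, 0, 0.02, 0, 0, 0, 0, 2.4, 0, 0.02, 0, 0, 0],
)

```text
clock: 15.22
eef_pos: [671.5, 131.7, 233.4]
tool_rot: [-2.847, -0.0, 1.901]
force: [1.0, -0.3, 10.0]
width: 21.2
gripper_force: 61.0
```

Run:
```python
from h import *
arc([.75,.8],119.3)
```

```text
t 15.22 p [671.5 131.7 233.4] rot [-2.847 -0.     1.901] F [ 1.  -0.3 10. ] w 21.2 g 61.0 q [-0.52  0.95  0.73  1.   -0.47  1.64  0.41]
along tool -z from pivot 120.1 lat tool xy [-0.1 -1.5] F tool [-0.6 -2.1 -9.8] T tool [0.36 0.26 0.  ]
0.75 d [ 0.1 -3.8  0.9] [-0.045 -0.     0.001]
0.8 d [0.1 2.1 0.8] [ 0.005 -0.     0.001]
```

The reaction now opposes the push and the stop is felt. I relax to the lever's 0.75 axis before drawing the bar off.

play_rows(
  deltas=[0, -2, -0.5, -0.022, 0, 0, 0, 0, -3.9, -1, -0.045, 0, 0, 0, 0, -3.9, -1, -0.045, 0, 0, 0],
)

```text
clock: 15.6
eef_pos: [668.3, 130.6, 234.3]
tool_rot: [-2.893, -0.0, 1.901]
force: [2.3, 1.0, 5.7]
width: 21.4
gripper_force: 60.6
```

Run:
```python
from h import *
arc([.75],119.3)
```

```text
t 15.6 p [668.3 130.6 234.3] rot [-2.893 -0.     1.901] F [2.3 1.  5.7] w 21.4 g 60.6 q [-0.54  0.91  0.73  1.08 -0.47  1.56  0.43]
along tool -z from pivot 120.1 lat tool xy [0.  0.5] F tool [ 0.2  1.  -6.1] T tool [-0.55  0.04  0.03]
0.75 d [ 0.  -0.4  0.8] [ 0.001 -0.     0.   ]
```

play_rows(
  deltas=[0, 0, -2, 0, 0, 0, 0, 0, 0, -6, 0, 0, 0, 0, 0, 0, -12, 0, 0, 0, 0, 0, 0, -18, 0, 0, 0, 0],
)

```text
clock: 16.1
eef_pos: [672.1, 131.9, 251.0]
tool_rot: [-2.89, -0.001, 1.901]
force: [-0.3, 0.1, -2.5]
width: 21.3
gripper_force: 59.4
```

Run:
```python
from h import *
rep()
```

```text
t 16.1 p [672.1 131.9 251. ] rot [-2.890e+00 -1.000e-03  1.901e+00] F [-0.3  0.1 -2.5] w 21.3 g 59.4 q [-0.53  0.91  0.74  1.04 -0.47  1.61  0.42]
along tool -z from pivot 137.3 lat tool xy [-0.  -0.1] F tool [0.2 0.4 2.5] T tool [-0.46  0.01 -0.01]
```

Free of force (only the bar's weight). I continue the withdrawal well clear of the tip.

play_rows(
  deltas=[0, 0, -8, 0, 0, 0, 0, 0, 0, -18, 0, 0, 0, 0, 0, 0, -28, 0, 0, 0, 0, 0, 0, -42, 0, 0, 0, 0, 0, 0, -60, 0, 0, 0, 0, 0, 0, -70, 0, 0, 0, 0, 0, 0, -70, 0, 0, 0, 0],
)

```text
clock: 16.98
eef_pos: [689.2, 137.2, 319.6]
tool_rot: [-2.893, 0.0, 1.901]
force: [0.4, 0.3, -2.6]
width: 21.3
gripper_force: 59.4
```

Run:
```python
from h import *
import cv2
s,M=rep(); go(s,M,[600,-20,320],tool([0,0,1],-.1)); go(s,M,[479.8,-298.5,300],tool([0,0,1],-.276))
t=get_image('top');q=get_image('scene')
c=lambda im,x,y:cv2.resize(im[y:y+100,x:x+80],(400,500),interpolation=cv2.INTER_CUBIC)
cv2.imwrite('pics/m5.png',cv2.convertScaleAbs(np.hstack([c(t,245,170),c(q,325,165)])[:,:,::-1],alpha=1.6))
for th in(.55,.75):print(th,[proj(n,PIV+75*u(th)) .round(0) for n in('top','scene')])
```

```text
t 16.98 p [689.2 137.2 319.6] rot [-2.893  0.     1.901] F [ 0.4  0.3 -2.6] w 21.3 g 59.4 q [-0.48  0.91  0.74  0.83 -0.47  1.79  0.37]
along tool -z from pivot 208.2 lat tool xy [-0.6  0.8] F tool [0.1 1.1 2.4] T tool [-0.47  0.01  0.03]
d [-119.9 -131.3   32.9] [-0.245  0.054  0.428]
d [-344.4 -324.   102.6] [-0.241  0.075  0.603]
0.55 [array([272., 228.]), array([379., 212.])]
0.75 [array([270., 221.]), array([384., 215.])]
```

View pics/m5.png

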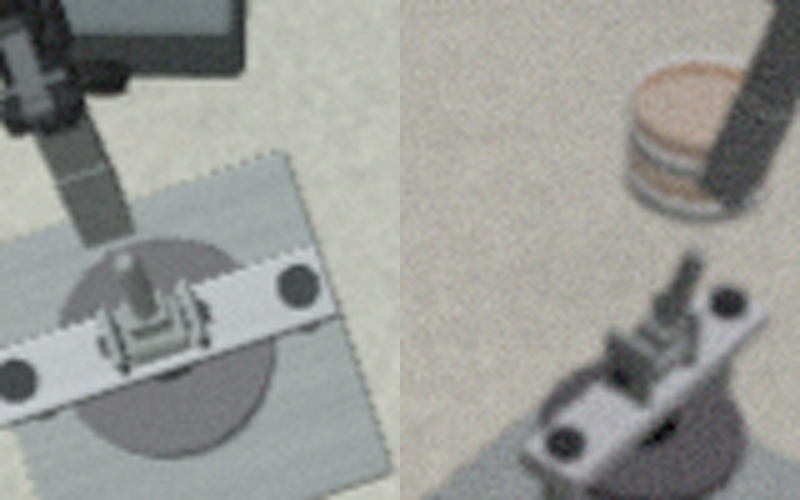

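The top crop shows the stub tip at (122,260), i.e. pixel (269,222). The scene crop shows it at (693,257), i.e. (384,216). Both match the prediction for lever = 0.75, so the lever is at its far stop. I return the bar to the holder.

play_rows(
  deltas=[-12, -11, 3, -0.01, 0, 0.02, 0, -40, -38, 12, -0.03, 0.01, 0.07, 0, -78, -73, 23, -0.055, 0.017, 0.14, 0, -116, -109, 35, -0.08, 0.025, 0.2, 0, -154, -145, 46, -0.11, 0.034, 0.27, 0, -192, -181, 57, -0.135, 0.042, 0.34, 0, -230, -216, 69, -0.16, 0.05, 0.4, 0, -268, -252, 80, -0.19, 0.06, 0.47, 0, -306, -288, 91, -0.215, 0.067, 0.54, 0, -335, -315, 100, -0.235, 0.073, 0.59, 0],
)

```text
clock: 18.32
eef_pos: [482.7, -287.9, 299.6]
tool_rot: [-3.134, 0.003, 1.304]
force: [0.6, -1.3, -2.6]
width: 20.9
gripper_force: 59.5
```

play_rows(
  deltas=[0, 0, 0, 0, 0, 0, 0, 0, 0, 0, 0, 0, 0, 0],
)

```text
clock: 18.58
eef_pos: [485.0, -285.3, 299.4]
tool_rot: [-3.133, 0.001, 1.308]
force: [-0.5, 0.4, -2.9]
width: 21.4
gripper_force: 59.6
```

Run:
```python
from h import *
s,M=rep(); go(s,M,[481.3,-299.6,300],tool([0,0,1],-.277));
```

```text
t 18.57 p [ 485.  -285.3  299.4] rot [-3.133e+00  1.000e-03  1.308e+00] F [-0.5  0.4 -2.9] w 21.4 g 59.6 q [-0.09  0.56  0.94  1.65 -0.47  1.19  0.7 ]
along tool -z from pivot 180.4 lat tool xy [-432.7  -45.5] F tool [ 0.2 -0.5  2.9] T tool [-0.11  0.05 -0.04]
d [-14.8   0.1  -0.6] [-0.008  0.001  0.014]
```

play_rows(
  deltas=[-8, 0, 20, -0.008, 0.001, 0.014, 0, -14.8, 0, 60, -0.008, 0.001, 0.014, 0, -14.8, 0, 90, -0.008, 0.001, 0.014, 0, -14.8, 0, 105, -0.008, 0.001, 0.014, 0, -14.8, 0, 105, -0.008, 0.001, 0.014, 0],
)

```text
clock: 19.2
eef_pos: [480.7, -299.5, 194.1]
tool_rot: [-3.14, 0.001, 1.295]
force: [0.3, 0.2, -2.7]
width: 21.3
gripper_force: 59.4
```

Run:
```python
from h import *
import cv2
s,M=rep(); go(s,M,[481.3,-299.6,170],tool([0,0,1],-.277)); 
m=s['eef_pos']+M[:,2]*87.5; ca,sa=np.cos(-.276),np.sin(-.276)
def ov(n,x,y,k=7,w=57,h=80):
    im=cv2.convertScaleAbs(get_image(n)[:,:,::-1],alpha=1.6)[y:y+h,x:x+w];im=cv2.resize(im,(w*k,h*k),interpolation=cv2.INTER_CUBIC)
    P=lambda X:tuple(int(round(v)) for v in ((proj(n,X)-[x,y]+.5)*k-.5))
    for c,hh,col in((m,11,(0,255,0)),(m+[0,0,30],11,(0,255,0)),(np.array([479.8,-297.1,60]),16.5,(0,0,255)),(np.array([479.8,-297.1,60]),32,(255,0,255))):
        C=[P(c+hh*np.array([ca*a-sa*b,sa*a+ca*b,0])) for a,b in((1,1),(1,-1),(-1,-1),(-1,1))]
        cv2.polylines(im,[np.array(C)],True,col,1)
    return im
cv2.imwrite('pics/m6.png',np.hstack([ov('top',430,265),ov('scene',160,220)]))
```

```text
t 19.2 p [ 480.7 -299.5  194.1] rot [-3.140e+00  1.000e-03  1.295e+00] F [ 0.3  0.2 -2.7] w 21.3 g 59.4 q [-0.01  0.66  0.85  1.78 -0.59  0.97  0.81]
along tool -z from pivot 75.5 lat tool xy [-447.9  -38.9] F tool [0.2 0.2 2.7] T tool [0.04 0.02 0.06]
d [ 0.1  0.7 24.1] [-0.001  0.001  0.002]
```

View pics/m6.png

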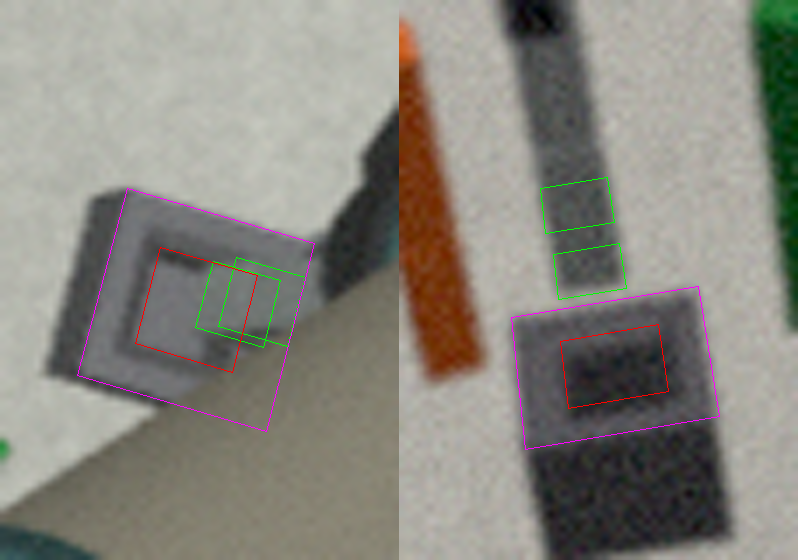

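The overlay shows the bar hanging plumb over the holder hole: mouth at (590,275) over the hole at (612,365) in scene, within about 1 mm of prediction. I lower it in stages.

play_rows(
  deltas=[0, 0.4, 12, 0, 0, 0, 0, 0, 0.4, 27, 0, 0, 0, 0, 0, 0.4, 40, 0, 0, 0, 0, 0, 0.4, 50, 0, 0, 0, 0, 0, 0.4, 58, 0, 0, 0, 0, 0, 0.4, 64, 0, 0, 0, 0],
)

```text
clock: 20.05
eef_pos: [480.8, -301.1, 130.4]
tool_rot: [3.141, 0.002, 1.294]
force: [-1.0, 0.5, -2.1]
width: 21.3
gripper_force: 59.6
```

Run:
```python
from h import *
s,M=rep(); go(s,M,[481.3,-299.6,98],tool([0,0,1],-.277));
```

```text
t 20.05 p [ 480.8 -301.1  130.4] rot [3.141e+00 2.000e-03 1.294e+00] F [-1.   0.5 -2.1] w 21.3 g 59.6 q [ 0.04  0.74  0.78  1.84 -0.68  0.85  0.88]
along tool -z from pivot 11.4 lat tool xy [-449.4  -37.5] F tool [ 0.2 -1.1  2.1] T tool [-0.01  0.02  0.01]
d [ 1.6  0.1 32.4] [ 0.001  0.002 -0.   ]
```

Inside the hole with no contact. I go down to just above the floor, then feel for it.

play_rows(
  deltas=[0.5, 0, 8, 0, 0, 0, 0, 1, 0, 16, 0, 0, 0, 0, 1.2, 0, 23, 0, 0, 0, 0, 1.2, 0, 28, 0, 0, 0, 0, 1.2, 0, 30, 0, 0, 0, 0],
)

```text
clock: 20.68
eef_pos: [481.0, -299.8, 100.5]
tool_rot: [3.141, 0.002, 1.294]
force: [0.1, 0.1, -2.8]
width: 21.2
gripper_force: 59.6
```

Run:
```python
from h import *
rep()
```

```text
t 20.68 p [ 481.  -299.8  100.5] rot [3.141e+00 2.000e-03 1.294e+00] F [ 0.1  0.1 -2.8] w 21.2 g 59.6 q [ 0.06  0.77  0.74  1.87 -0.72  0.79  0.91]
along tool -z from pivot -18.4 lat tool xy [-448.1  -37.6] F tool [0.1 0.  2.8] T tool [-0.    0.05 -0.03]
```

play_rows(
  deltas=[0, 0, 1, 0, 0, 0, 0, 0, 0, 2, 0, 0, 0, 0, 0, 0, 2.8, 0, 0, 0, 0, 0, 0, 2.8, 0, 0, 0, 0],
)

```text
clock: 21.18
eef_pos: [481.2, -299.8, 98.1]
tool_rot: [3.141, 0.002, 1.294]
force: [-0.1, -0.9, -2.9]
width: 21.0
gripper_force: 59.6
```

play_rows(
  deltas=[0, 0, 0.6, 0, 0, 0, 0, 0, 0, 1.2, 0, 0, 0, 0, 0, 0, 1.2, 0, 0, 0, 0],
)

```text
clock: 21.55
eef_pos: [481.2, -300.1, 97.8]
tool_rot: [3.14, 0.002, 1.293]
force: [-0.7, 1.3, 5.5]
width: 21.2
gripper_force: 60.9
```

The floor is felt at the same height as at pick-up. I release and go up.

play_rows(
  deltas=[0, 0, -0.5, 0, 0, 0, 0.2, 0, 0, -0.5, 0, 0, 0, 0.3, 0, 0, -0.5, 0, 0, 0, 0.4, 0, 0, -0.5, 0, 0, 0, 0.5, 0, 0, -0.5, 0, 0, 0, 0.6, 0, 0, -0.5, 0, 0, 0, 0.6],
)

```text
clock: 22.3
eef_pos: [481.2, -299.9, 97.4]
tool_rot: [3.141, 0.002, 1.294]
force: [-0.4, -1.3, -0.5]
width: 51.3
gripper_force: 0.0
```

play_rows(
  deltas=[0, 0, -5, 0, 0, 0, 0.6, 0, 0, -15, 0, 0, 0, 0.6, 0, 0, -35, 0, 0, 0, 0.6, 0, 0, -60, 0, 0, 0, 0.6, 0, 0, -90, 0, 0, 0, 0.6, 0, 0, -120, 0, 0, 0, 0.6, 0, 0, -150, 0, 0, 0, 0.6, 0, 0, -170, 0, 0, 0, 0.6, 30, 20, -170, 0, 0, 0, 0.6, 70, 45, -170, 0, 0, 0, 0.6],
)

```text
clock: 23.55
eef_pos: [543.7, -245.3, 269.0]
tool_rot: [3.139, 0.003, 1.29]
force: [0.8, 0.6, 0.4]
width: 51.1
gripper_force: 0.0
```

play_rows(
  deltas=[40, 0, 0, 0, 0, 0, 0.6, 90, 0, 0, 0, 0, 0, 0.6, 140, 0, 0, 0, 0, 0, 0.6, 170, 0, 0, 0, 0, 0, 0.6, 180, 0, 0, 0, 0, 0, 0.6, 180, 0, 0, 0, 0, 0, 0.6, 180, 0, 0, 0, 0, 0, 0.6, 180, 0, 0, 0, 0, 0, 0.6],
)

```text
clock: 24.55
eef_pos: [592.4, -73.1, 267.2]
tool_rot: [3.141, 0.003, 1.291]
force: [0.5, -0.4, 0.2]
width: 51.7
gripper_force: 0.0
```

Run:
```python
from h import *
import cv2
st()
t=get_image('top');q=get_image('scene')
r=lambda im:cv2.resize(im[130:380,110:530],(800,476))
a=cv2.resize(t[200:380,130:530],(700,315));b=cv2.resize(q[170:390,120:520],(500,275))
m=np.zeros((590,700,3),np.uint8);m[:315]=a;m[315:590,:500]=b
cv2.imwrite('pics/m7.png',cv2.convertScaleAbs(m[:,:,::-1],alpha=1.5))
```

```text
t 24.55 p [592.4 -73.1 267.2] rot [3.141e+00 3.000e-03 1.291e+00] F [ 0.5 -0.4  0.2] w 51.7 g 0.0 q [-0.46  0.65  0.94  1.61 -0.55  1.17  0.32]
```

View pics/m7.png

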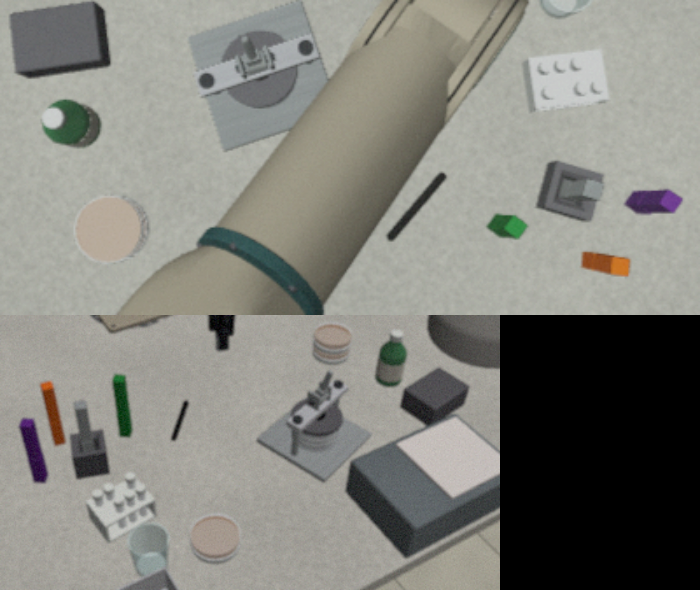

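The steel bar stands upright in its holder, at (580,190) in the top part of the picture and (88,440) in the scene part. The lever is thrown to the far side at (243,42), all bystanders are in place and the gripper is clear. I hand the job in.

```bash
python3 -c "
from cell import *
print(finish_job())"
```

```text
the job is handed in; nothing more can be done
None
```

The jar is clamped: the lever is at its far stop, the bar is back upright in its holder, and nothing else on the bench moved in the final pictures. I handed the job in at about 25 s of the 72 s allowed; the hand-in call returned no verdict.

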